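# Lay out damper parts in working order on the mat

## Task

Lay the four damper parts that stand along the front of the bench out for the rebuild on the black mat (not the spares at the back by the vice), each centred on its green pad and standing upright as it stands now: the navy seal head on the pad next to the pale steel dish, the white piston on the pad next to the tape roll, and the tall grey driver sleeve on the pad between those two. Set the steel shim stack centred on top of the piston, wide end down, and leave the dish and the tape roll where they are.

Things in the scene. Friction and masses are not known exactly. Their poses are not given: they have to be found in the camera images.
- head_center (a point): damper seal head: navy-blue stepped ring, 47 mm across, 28 mm high, standing flat on the bench in front of the mat at the start (an alike spare stands fixed at the back left, beyond the vice: ignore it). Point at its centre, half-way up (14 mm above its underside); z is its axis.
- piston_center (a point): damper piston: white, round, 43 mm across, 17 mm high, standing flat on the bench in front of the mat at the start (an alike spare stands fixed at the back left, beyond the vice: ignore it). Its top is flat enough to carry the shims. Point at its centre, half-way up (8.5 mm above its underside); z is its axis.
- sleeve_center (a point): seal-driver sleeve: plain grey tube, 40 mm across, 85 mm tall, standing upright on the bench in front of the mat at the start. Point at its centre, half-way up (42.5 mm above its underside); z is its axis.
- shims_center (a point): shim stack: small bright-steel stack of thin discs, stepping in towards the top, that holds together as one piece; 32 mm across at the base, 8 mm high, lying wide end down on the bench in front of the mat at the start. It can be gripped across its full 32 mm width. Point at its centre, half-way up (4 mm above its underside); z is its axis.
- pad_left_top (a point): raised round green rubber pad, 68 mm across, with a white dot at its centre, fixed on the black mat; this point is the centre of its top face, 6 mm above the bench. The left one of the row of three (largest y), 95 mm from the middle one.
- pad_middle_top (a point): raised round green rubber pad, 68 mm across, with a white dot at its centre, fixed on the black mat; this point is the centre of its top face, 6 mm above the bench. The middle one of the row of three.
- pad_right_top (a point): raised round green rubber pad, 68 mm across, with a white dot at its centre, fixed on the black mat; this point is the centre of its top face, 6 mm above the bench. The right one of the row of three (smallest y), 95 mm from the middle one.
- washer_dish: round shallow pale steel dish, 69 mm across, 19 mm high, loose on the mat at one end of the row of pads (left or right, differs from start to start), about 100 mm from the centre of the end pad. Origin at the centre of its underside. Not to be moved.
- tape_roll: roll of tan masking tape lying flat, 70 mm across, 24 mm high, loose on the mat at the other end of the row, about 100 mm from the centre of that end pad. Origin at the centre of its underside. Not to be moved.
- mat: black rubber layout mat, 110 x 470 mm, 4 mm thick, fixed on the bench with its long side across in front of the robot, turned by up to 0.2 rad. Origin at the centre of its underside, y along the row of pads (to the left).
Things that resemble listed ones, but are neither listed nor needed, are in the scene too. Leave any pink or yellow look-alike of the part that bears head_center alone. Of the things that look like the part that bears piston_center, take the one that is nearest to the robot's base at the start.

How it is judged:
At the end, for the whole second after the job is handed in: Seal head on the end pad by the dish, piston on the end pad by the tape roll, sleeve on the middle pad, each within 12 mm of its centre; shims on the piston within 8 mm of its centre; all upright within 0.1 rad, released, at rest; dish and tape roll within 20 mm of their start (((horizontal distance between washer_dish and pad_left_top below 0.13 m and horizontal distance between head_center and pad_left_top below 0.012 m and horizontal distance between piston_center and pad_right_top below 0.012 m) or (horizontal distance between washer_dish and pad_right_top below 0.13 m and horizontal distance between head_center and pad_right_top below 0.012 m and horizontal distance between piston_center and pad_left_top below 0.012 m)) and horizontal distance between sleeve_center and pad_middle_top below 0.012 m and height (world z) of head_center between 0.017 and 0.023 m and height (world z) of piston_center between 0.0115 and 0.0175 m and height (world z) of sleeve_center between 0.0455 and 0.0515 m and horizontal distance between shims_center and piston_center below 0.008 m and z of shims_center in the frame of piston between 0.018 and 0.024 m and angle between each of head_center, piston_center, sleeve_center, shims_center's own z axis and vertical below 0.1 rad and linear speed of each of head, piston, sleeve, shims below 0.02 m/s and distance of each of washer_dish, tape_roll from where it was at the start of the episode below 0.02 m); the robot touches nothing.
It fails at once if the dish was shoved more than 20 mm (distance of washer_dish from where it was at the start of the episode above 0.02 m).
It fails at once if the tape roll was shoved more than 20 mm (distance of tape_roll from where it was at the start of the episode above 0.02 m).
It also fails if it takes over 99 s, if anything falls off the work surface, if the arm or the gripper's body presses on something with over 40 N, if the wrist force passes 120 N, or if a joint passes its speed limit or range.

## Robot

A 6-joint arm with a two-finger parallel gripper is mounted at the origin on a cart in front of the work surface, level with it; the furniture and walls round the work are solid. World frame = base frame: x ahead of the robot, y to its left, z up, the work surface at z = 0. Lengths are in m, angles in rad, forces in N, time in s.
With the tool pointing down it reaches from about 0.35 to 0.8 m from the base axis. Payload 7.3 kg.
Tool frame: the origin (TCP) lies on the centre line of the jaws, within the pads' length; the fingertips stand 25 mm ahead of it and the grasp point (between the pads) lies 6 mm ahead of it; z points along the fingers, y is the line along which they close (so a half turn about z gives the same grasp; the last joint's range is limited). The gripper opens to 85 mm and grips with 20 to 120 N. Pads are 22 mm wide; open, the fingers measure 114 mm over their backs; the gripper's body (76 mm by 85 mm) begins 54 mm behind the grasp point. The pads swing forward as they close: fully open they stand 13 mm farther back than shut.
Start: joints at [-1.353, 0.342, 1.524, -0, 1.275, -0.146], TCP at [0.187, -0.491, 0.256] pointing down, gripper open.
Joint ranges: [-2.53, 2.53], [-0.77, 2.02], [0.04, 2.7], [-1, 4.14], [0.28, 2.66], [-3.11, 3.11]. Speed limits (rad/s): [2.57, 2.57, 3.14, 3.14, 3.14, 3.14].

## Interface

Orientations are given as a unit quaternion [w, x, y, z].
In Python, from cell import ctrl, eyes gives the robot as it stands.
- The arm moves only by the tool step_arm, never from a script. Its argument "plan" is a list of rows, each a list of 2 entries, a list of its own where there are three numbers: the shift along the world's x, y, z each as a share of 0.02 m, from -1 to 1, then the turn about the world's z as a share of pi/2 rad, from -1 to 1. A call has 1 to 10 rows; each row shifts and turns the commanded pose from where the row before left it; what a row does not reach is not made up. A row lasts 1/12 s, in which the tool goes at most 41.7 mm and 7.16 degrees, less where a joint would pass 70% of its speed; a pose out of reach is approached as far as the arm can. A call with a number of a shift or a turn outside -1 to 1 is refused whole. A call with a gripper value outside its range is refused whole. "hand" is the closure, from 0 (fully open) to 1 (shut), set as the call begins (left out, the last holds). The fingers move at their own pace and stop on an object; "grip_force" is the grip in N (left out, the last holds). Time passes only in rows, so rows that do not move let the fingers close. It gives the time, the measured TCP pose, the force, the opening and the grip force at its end, in the units of the state.
- ctrl.read_state(): the state, without advancing time (a new reading comes with each control period).
- eyes.snapshot(name): name is "side" or "top"; returns a dict with "frame" (384x512x3 uint8, blue, green, red), "K" (3x3 intrinsics, pixels), "eye" and "orientation" of the camera in the world. Camera axes: x right, y up, looking along -z (the intrinsics and any distortion apply to the point x, -y, -z); pixel columns grow to the right and rows downward; lengths in m; the calibration is good to about 2 mm. A picture is of the moment at which its call begins. There is no depth.
- ctrl.finish_job(): hands the job in; it is judged then, once.
The state is a dict: "time": time; "joint_pos": joint angles; "qd": joint speeds; "effort": joint torques, N m; "ee_pos": TCP position; "eef_rot": TCP orientation; "contact_force": force on the tool from outside, world axes, zero at the start; "torque": the same for the moment, N m; "grip_width": opening from 0.0 (shut) to 1.0 (fully open); "gripper_force": force on a finger pad.
Only numpy, scipy, OpenCV 4.12 (cv2) and the standard library are available. Lean on these libraries where they do the work, as an engineer would, in place of code of your own. Each camera call takes 0.05 s, during which the arm holds its last target. There are 200 camera calls.

## Working session

There is one attempt and no reset: what is moved stays moved. The work goes in short steps, Python scripts to look and compute and a tool call to move; the robot and the scene stay as the last step left them, time stands still between calls to the robot, and variables do not carry over. Pictures are saved under pics/ and viewed, at most 14 in all, crops included, and the job is handed in when it is done.

Besides the shell and the picture viewer there is one more tool, called after ">>>" in YAML: its name, and indented under it one key for each argument. step_arm: Moves the arm, as the interface text tells. Its arguments: {"type":"object","properties":{"plan":{"type":"array"},"hand":{"type":"number"},"grip_force":{"type":"number"}},"required":["plan"]}

```bash
mkdir -p pics; ls
cat > h.py <<'E'
import numpy as np,cv2,sys
from scipy.spatial.transform import Rotation as R
from cell import ctrl,eyes
def rot(q): return R.from_quat([q[1],q[2],q[3],q[0]]).as_matrix()
def px2w(s,u,v,z):
    K=np.array(s["K"]);d=np.array([(u-K[0,2])/K[0,0],-(v-K[1,2])/K[1,1],-1.])
    d=rot(s["orientation"])@d;e=np.array(s["eye"]);return e+d*(z-e[2])/d[2]
def w2px(s,p):
    K=np.array(s["K"]);c=rot(s["orientation"]).T@(np.array(p)-s["eye"])
    return K[0,0]*c[0]/-c[2]+K[0,2],K[1,1]*-c[1]/-c[2]+K[1,2]
E
python3 - <<'E'
from h import *
for n in("top","side"):
    s=eyes.snapshot(n);cv2.imwrite(f"pics/{n}0.png",s["frame"]);np.save(f"{n}0.npy",s,allow_pickle=True)
    print({k:np.round(v,3).tolist() for k,v in s.items() if k!="frame"})
print(ctrl.read_state())
E
```

```text
pics
{'K': [[402.39, 0.0, 251.991], [0.0, 402.39, 189.942], [0.0, 0.0, 1.0]], 'eye': [0.392, -0.001, 1.025], 'orientation': [-0.699, -0.045, 0.056, 0.712]}
{'K': [[379.69, 0.0, 254.706], [0.0, 379.69, 188.623], [0.0, 0.0, 1.0]], 'eye': [0.267, -0.771, 0.354], 'orientation': [0.811, 0.565, -0.088, -0.124]}
{'time': 0.1, 'joint_pos': array([-1.35299256e+00,  3.42648317e-01,  1.52490112e+00, -8.17856850e-06,
        1.27542337e+00, -1.46012530e-01]), 'qd': array([-0.00028471, -0.00183654, -0.00243916,  0.0012527 , -0.00112877,
        0.00108761]), 'effort': array([ 1.66065136e-03, -4.34448051e+01, -2.46490055e+01, -1.35824048e-04,
        4.68236511e-03,  1.13885665e-05]), 'ee_pos': array([ 0.18676011, -0.49031469,  0.25570501]), 'eef_rot': array([-6.89490891e-04,  9.83499837e-01,  1.80907696e-01, -2.86742286e-05]), 'contact_force': array([ 0.77453654, -0.9840424 , -0.21812889]), 'torque': array([ 0.02195531, -0.02694818, -0.06193502]), 'gripper_force': 0.0, 'grip_width': 0.993452285052373}
```

View pics/top0.png

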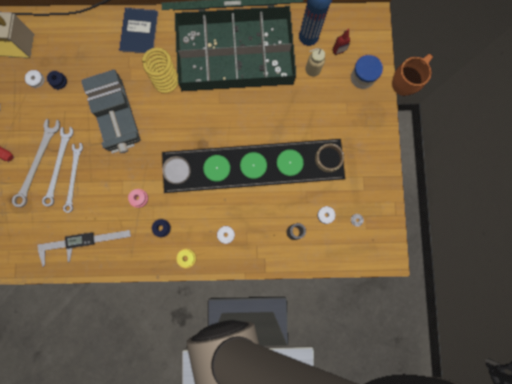

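View pics/side0.png

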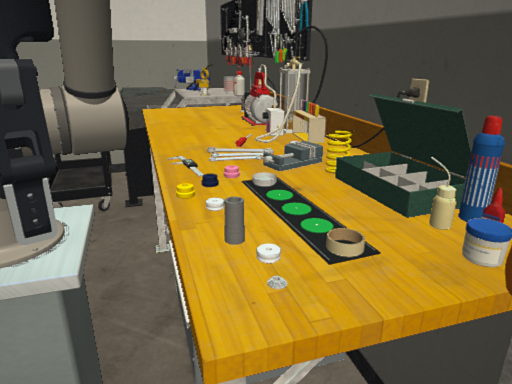

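Top view: dish (176,170), pads (217,168), (253,165), (290,162), tape (329,157). In front of the mat are the navy head (161,228), sleeve (296,231) and shims (357,220).
- **Piston candidates:** white rings at (226,235) and (327,214). The spare at (33,78) is at the back. (226,235) looks nearest to the base; I'll check that by computing it.
- **Head candidates:** navy (161,228), pink (138,198), yellow (186,258). Only the navy one fits.

```bash
cat > meas.py <<'E'
from h import *
def blobs(s,lo,hi,amin=20):
    hsv=cv2.cvtColor(s["frame"],cv2.COLOR_BGR2HSV);m=cv2.inRange(hsv,lo,hi)
    out=[]
    for c in cv2.findContours(m,cv2.RETR_EXTERNAL,cv2.CHAIN_APPROX_NONE)[0]:
        if cv2.contourArea(c)>=amin:
            (x,y),r=cv2.minEnclosingCircle(c);h=cv2.moments(cv2.convexHull(c))
            out.append((h["m10"]/h["m00"],h["m01"]/h["m00"],cv2.contourArea(cv2.convexHull(c)),r))
    return out
E
python3 - <<'E'
from meas import *
s=np.load("top0.npy",allow_pickle=True).item()
f=s["frame"]
def show(n,bl,z,f=lambda u,v:True):
    for u,v,a,r in bl:
        if f(u,v):
            p=px2w(s,u,v,z);print(n,round(u,1),round(v,1),"A",a,"r",round(r,1),p[:2].round(4),"dist",np.hypot(*p[:2]).round(3))
show("green",blobs(s,(45,100,60),(80,255,255)),.006)
show("white",blobs(s,(0,0,170),(180,60,255)),.017,lambda u,v:v<270)
show("navy",blobs(s,(100,60,10),(135,255,110)),.028,lambda u,v:v<270)
# non-wood around front row
hsv=cv2.cvtColor(f,cv2.COLOR_BGR2HSV)
m=255-cv2.inRange(hsv,(8,110,90),(28,255,255));
m2=m.copy();m2[:192]=0;m2[272:]=0
for c in cv2.findContours(m2,cv2.RETR_EXTERNAL,cv2.CHAIN_APPROX_NONE)[0]:
    if 30<cv2.contourArea(c)<900: print("nonwood",cv2.boundingRect(c),np.array(cv2.minEnclosingCircle(c)[0]).round(1),round(cv2.minEnclosingCircle(c)[1],1))
c=f[185:275,125:385];cv2.imwrite("pics/crop.png",cv2.resize(c,None,fx=3,fy=3,interpolation=cv2.INTER_CUBIC))
E
```

```text
green 216.4 167.8 A 572.0 r 13.9 [0.5979 0.0723] dist 0.602
green 253.1 165.0 A 563.0 r 13.8 [ 0.6037 -0.0223] dist 0.604
green 289.7 162.1 A 562.0 r 13.7 [ 0.6096 -0.1172] dist 0.621
white 225.4 234.4 A 229.0 r 8.8 [0.4266 0.0503] dist 0.43
white 326.6 214.3 A 209.5 r 8.7 [ 0.4717 -0.2044] dist 0.514
white 178.6 167.9 A 186.5 r 10.1 [0.597  0.1676] dist 0.62
white 73.0 172.0 A 294.5 r 29.0 [0.5912 0.4339] dist 0.733
white 58.8 158.2 A 502.5 r 35.1 [0.6273 0.4713] dist 0.785
white 32.4 77.1 A 162.0 r 7.7 [0.8456 0.5502] dist 1.009
white 318.1 54.7 A 71.0 r 5.6 [ 0.8982 -0.2017] dist 0.921
white 139.8 27.1 A 125.5 r 10.4 [0.9827 0.2732] dist 1.02
navy 160.6 227.7 A 183.0 r 8.0 [0.4456 0.2089] dist 0.492
navy 56.4 79.4 A 197.5 r 9.0 [0.8334 0.4823] dist 0.963
navy 363.3 75.6 A 128.0 r 11.7 [ 0.8329 -0.3158] dist 0.891
navy 138.1 29.8 A 1238.0 r 25.2 [0.9685 0.2746] dist 1.007
navy 313.6 20.1 A 861.0 r 25.4 [ 0.991  -0.1917] dist 1.009
nonwood (181, 252, 12, 13) [186.3 257.3] 6.8
nonwood (216, 225, 19, 20) [225.4 234.4] 9.6
nonwood (287, 223, 19, 17) [296.  230.5] 9.7
nonwood (152, 219, 18, 18) [160.5 227.5] 9.3
nonwood (350, 213, 14, 14) [356.6 219.6] 6.8
nonwood (317, 206, 19, 19) [326.2 214.6] 9.5
nonwood (128, 192, 20, 16) [137.5 197.6] 9.9
nonwood (62, 192, 12, 21) [ 69. 202.] 10.8
nonwood (41, 192, 14, 15) [ 48.5 198.5] 8.5
nonwood (11, 192, 17, 16) [ 19.7 198.3] 9.6
```

View pics/crop.png

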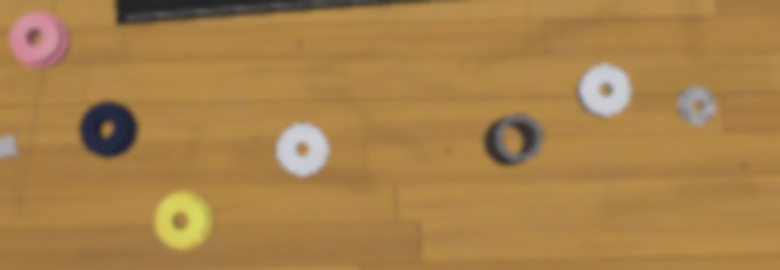

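The crop confirms the parts. The piston at (226,235) is 0.430 m from the base and the other white ring is at 0.514 m, so I take the first. The head is the navy ring. Next I cross-check positions with the side view.

Run:
```python
from meas import *
s=np.load("top0.npy",allow_pickle=True).item();d=np.load("side0.npy",allow_pickle=True).item()
P=lambda u,v,z:px2w(s,u,v,z)[:2].round(4)
print("sleeve top",P(298.3,230.8,.085),"shims",P(356.7,219.6,.004),"head mid",P(160.6,227.7,.02),"tape",P(329,157,.024))
# side-view silhouettes of front row
hsv=cv2.cvtColor(d["frame"],cv2.COLOR_BGR2HSV)
m=255-cv2.inRange(hsv,(8,90,60),(30,255,255))
for n,p in dict(sleeve=(.433,-.122,.0425),shims=(.459,-.28,.004),piston=(.4266,.0503,.0085),head=(.446,.21,.014)).items():
    u,v=w2px(d,p);k=m.copy();n_,lab,st,ce=cv2.connectedComponentsWithStats(k)
    l=lab[int(v),int(u)];print(n,"pred",round(u,1),round(v,1),"blob",st[l],ce[l].round(1))
f=d["frame"]
cv2.imwrite("pics/c2.png",cv2.resize(f[165:300,170:300],None,fx=4.4,fy=4.4,interpolation=cv2.INTER_CUBIC))
```

```text
sleeve top [ 0.4292 -0.1228] shims [ 0.4579 -0.2833] head mid [0.4461 0.2106] tape [ 0.6174 -0.216 ]
sleeve pred 234.9 219.7 blob [ 206  197   38   48 1062] [230.2 216.9]
shims pred 275.6 278.9 blob [267 276  20  13 199] [276.8 282.2]
piston pred 214.1 203.6 blob [ 206  197   38   48 1062] [230.2 216.9]
head pred 209.1 179.7 blob [168 156  50  31 380] [198.4 171.8]
```

View pics/c2.png

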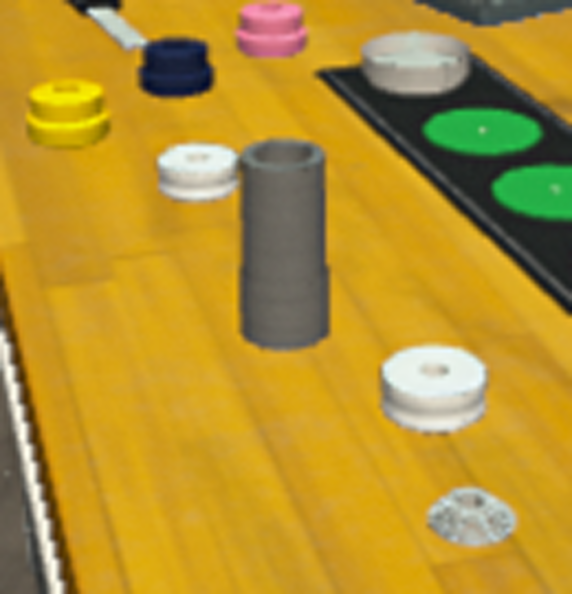

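The side crop shows the stepped head (wide base), the piston (200,204) behind the sleeve (235,220), and the shims at (277,282). The shims sit about 3 px from the prediction, so I check that against the pads.

Run:
```python
from meas import *
d=np.load("side0.npy",allow_pickle=True).item()
for u,v,a,r in blobs(d,(45,100,60),(80,255,255)):
    if a>200: print("pad side",round(u,1),round(v,1),px2w(d,u,v,.006)[:2].round(4))
def sil(c,prof):
    q=np.array([w2px(d,(c[0]+r*np.cos(t),c[1]+r*np.sin(t),z)) for r,z in prof for t in np.linspace(0,6.28,60)])
    return q.min(0).round(1),q.max(0).round(1)
print("shims",sil((.4579,-.2833),[(.016,0),(.016,.002),(.008,.008)]),"seen 267-287,275.5-289")
print("sleeve",sil((.4292,-.1228),[(.02,0),(.02,.085)]),"seen",(170+240/4.4,165+139/4.4),(170+329/4.4,165+348/4.4))
print("piston",sil((.4266,.0503),[(.0215,0),(.0215,.017)]),"seen",(170+157/4.4,165+143/4.4),(170+240/4.4,165+201/4.4))
print("head",sil((.4461,.2106),[(.0235,0),(.0235,.014),(.02,.028)]),"seen",(170+139/4.4,165+38/4.4),(170+214/4.4,165+97/4.4))
```

```text
pad side 316.4 224.9 [ 0.6095 -0.1212]
pad side 296.2 208.3 [ 0.6041 -0.027 ]
pad side 279.3 194.5 [0.5985 0.0676]
shims (array([265.7, 275.2]), array([285.6, 288.1])) seen 267-287,275.5-289
sleeve (array([222.2, 195.8]), array([243.6, 244.6])) seen (224.54545454545453, 196.5909090909091) (244.77272727272725, 244.09090909090907)
piston (array([204.8, 197. ]), array([223.3, 210.6])) seen (205.6818181818182, 197.5) (224.54545454545453, 210.6818181818182)
head (array([200.4, 172.6]), array([217.8, 187.3])) seen (201.5909090909091, 173.63636363636363) (218.63636363636363, 187.04545454545453)
```

>>> step_arm:
  plan:
    - [[1, 1, 0], 0.03]
    - [[1, 1, 0], 0.03]
    - [[1, 1, 0], 0.03]
    - [[1, 1, 0], 0.03]
    - [[1, 1, 0], 0.03]
    - [[1, 1, 0], 0.03]
    - [[1, 1, 0], 0.03]
    - [[1, 1, 0], 0.03]
    - [[1, 1, 0], 0.03]
    - [[1, 1, 0], 0.03]
  hand: 0
  grip_force: 40

```text
time: 0.93
ee_pos: [0.3875, -0.2894, 0.2561]
eef_rot: [-0.0, 0.914, 0.407, -0.0]
contact_force: [-0.4, -0.8, -0.3]
grip_width: 1.0
gripper_force: 0.0
```

>>> step_arm:
  plan:
    - [[1, 1, 0], 0.03]
    - [[1, 1, 0], 0.03]
    - [[0, 1, 0], 0.03]
    - [[0, 1, 0], 0.03]
    - [[0, 1, 0], 0.03]
    - [[0, 1, 0], 0.03]
    - [[0, 1, 0], 0.03]
    - [[0, 1, 0], 0.03]
    - [[0, 1, 0], 0.03]
    - [[0, 1, 0], 0.03]

```text
time: 1.77
ee_pos: [0.4265, -0.0896, 0.2561]
eef_rot: [-0.0, 0.793, 0.609, -0.0]
contact_force: [0.8, -0.4, -0.4]
grip_width: 0.997
gripper_force: 0.0
```

>>> step_arm:
  plan:
    - [[0, 1, 0], 0.03]
    - [[0, 1, 0], 0.03]
    - [[0, 1, 0], 0.03]
    - [[0, 1, -0.8], 0.03]
    - [[0, 1, -0.8], 0.03]
    - [[0, 1, -0.8], 0.03]
    - [[0, 1, -0.8], 0.03]
    - [[0, 0, -0.8], 0]
    - [[0, 0, 0], 0]
    - [[0, 0, 0], 0]

```text
time: 2.6
ee_pos: [0.4263, 0.0494, 0.1759]
eef_rot: [-0.001, 0.684, 0.73, -0.001]
contact_force: [-0.5, 0.2, -0.2]
grip_width: 1.0
gripper_force: 0.0
```

```bash
cat > st.py <<'E'
from h import *
def st():
    s=ctrl.read_state();M=rot(s["eef_rot"])
    print("t",round(s["time"],2),"p",s["ee_pos"].round(4),"close_ang",np.arctan2(M[1,1],M[0,1]).round(3),"zax",M[:,2].round(3),"F",s["contact_force"].round(1),"w",round(s["grip_width"],3),"gf",round(s["gripper_force"],1))
if __name__=="__main__": st()
E
python3 st.py
```

```text
t 2.6 p [0.4263 0.0494 0.1759] close_ang 0.066 zax [-0.002 -0.    -1.   ] F [-0.5  0.2 -0.2] w 1.0 gf 0.0
```

>>> step_arm:
  plan:
    - [[0.1, 0, -1], 0]
    - [[0, 0, -1], 0]
    - [[0, 0, -1], 0]
    - [[0, 0, -1], 0]
    - [[0, 0, -1], 0]
    - [[0, 0, -1], 0]
    - [[0, 0, -0.8], 0]
    - [[0, 0, -0.5], 0]
    - [[0, 0, 0], 0]
    - [[0, 0, 0], 0]

```text
time: 3.43
ee_pos: [0.4295, 0.0488, 0.0308]
eef_rot: [0.0, 0.684, 0.729, 0.0]
contact_force: [0.2, -0.4, 1.1]
grip_width: 1.001
gripper_force: 0.0
```

>>> step_arm:
  plan:
    - [[0, 0, 0], 0]
    - [[0, 0, 0], 0]
    - [[0, 0, 0], 0]
    - [[0, 0, 0], 0]
    - [[0, 0, 0], 0]
    - [[0, 0, 0], 0]
    - [[0, 0, 0], 0]
    - [[0, 0, 0], 0]
    - [[0, 0, 0], 0]
    - [[0, 0, 0], 0]
  hand: 1

```text
time: 4.27
ee_pos: [0.4292, 0.0493, 0.0313]
eef_rot: [0.001, 0.684, 0.73, 0.0]
contact_force: [-1.9, -0.4, 9.7]
grip_width: 0.484
gripper_force: 39.1
```

Run:
```python
from st import *
st();s=eyes.snapshot("side");u,v=map(int,w2px(s,(.428,.049,.03)))
cv2.imwrite("pics/g1.png",cv2.resize(s["frame"][v-50:v+40,u-60:u+60],None,fx=5,fy=5,interpolation=cv2.INTER_CUBIC))
```

```text
t 4.27 p [0.4292 0.0493 0.0313] close_ang 0.066 zax [ 0.002 -0.    -1.   ] F [-1.9 -0.4  9.7] w 0.484 gf 39.1
```

View pics/g1.png

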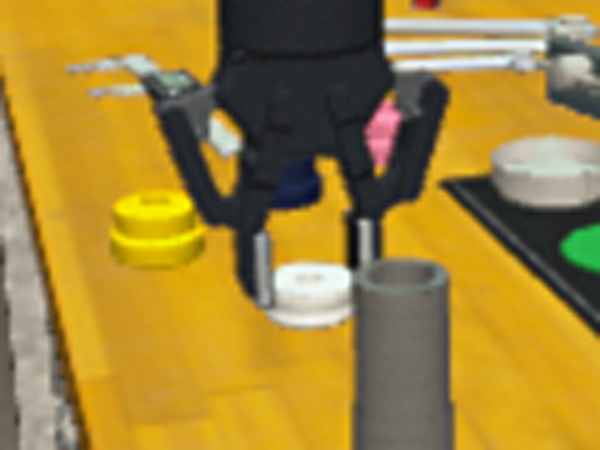

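The piston is held between the pads (about 41 mm opening). Next I carry it to the right pad by the tape.

>>> step_arm:
  plan:
    - [[0, 0, 0.5], 0]
    - [[0, 0, 1], 0]
    - [[0, 0, 1], 0]
    - [[0, 0, 1], 0]
    - [[1, -0.93, 0], 0]
    - [[1, -0.93, 0], 0]
    - [[1, -0.93, 0], 0]
    - [[1, -0.93, 0], 0]
    - [[1, -0.93, 0], 0]
    - [[1, -0.93, 0], 0]

```text
time: 5.15
ee_pos: [0.5495, -0.0632, 0.1005]
eef_rot: [-0.0, 0.684, 0.73, 0.0]
contact_force: [-0.3, -0.2, -0.6]
grip_width: 0.478
gripper_force: 40.9
```

>>> step_arm:
  plan:
    - [[1, -0.93, 0], 0]
    - [[1, -0.93, 0], 0]
    - [[1, -0.93, 0], 0]
    - [[0, 0, -1], 0]
    - [[0, 0, -1], 0]
    - [[0, 0, 0], 0]
    - [[0, 0, 0], 0]

```text
time: 5.73
ee_pos: [0.6079, -0.1177, 0.0595]
eef_rot: [-0.001, 0.684, 0.73, -0.001]
contact_force: [0.5, -0.6, 0.2]
grip_width: 0.478
gripper_force: 40.9
```

Run:
```python
from meas import *
from st import st
st();s=eyes.snapshot("side");print([w2px(s,(.6096,-.119,z)) for z in(.006,.03)])
cv2.imwrite("pics/p1.png",cv2.resize(s["frame"][130:260,220:390],None,fx=4,fy=4,interpolation=cv2.INTER_CUBIC))
```

```text
t 5.73 p [ 0.6079 -0.1177  0.0595] close_ang 0.065 zax [-0.003  0.001 -1.   ] F [ 0.5 -0.6  0.2] w 0.478 gf 40.9
[(np.float64(315.97813453543233), np.float64(224.51120098600376)), (np.float64(316.66781882340206), np.float64(214.09526384212563))]
```

View pics/p1.png

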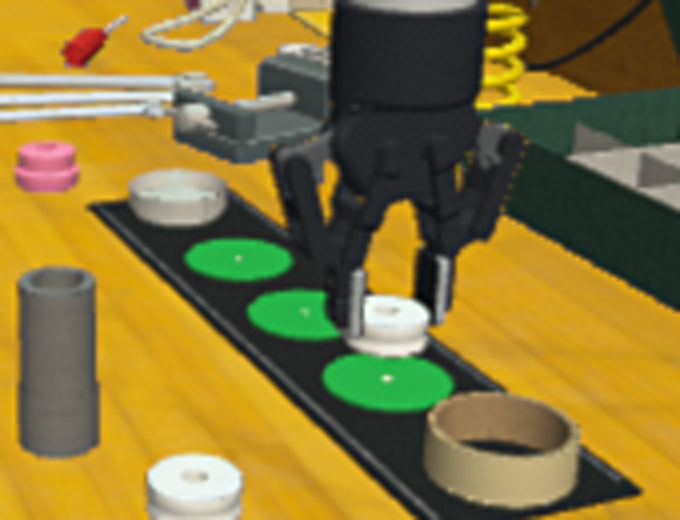

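Piston is held level above the right pad (dot at (317,225)), the tape roll is clear. Lowering and releasing.

>>> step_arm:
  plan:
    - [[0.08, -0.06, -0.5], 0]
    - [[0, 0, -0.5], 0]
    - [[0, 0, -0.05], 0]
    - [[0, 0, 0], 0]
    - [[0, 0, 0], 0]

```text
time: 6.2
ee_pos: [0.6104, -0.1192, 0.0394]
eef_rot: [0.0, 0.684, 0.73, 0.0]
contact_force: [0.7, 0.4, 0.2]
grip_width: 0.478
gripper_force: 40.9
```

>>> step_arm:
  plan:
    - [[0, 0, 0], 0]
    - [[0, 0, 0], 0]
    - [[0, 0, 0], 0]
    - [[0, 0, 0], 0]
    - [[0, 0, 0], 0]
    - [[0, 0, 0], 0]
    - [[0, 0, 1], 0]
    - [[0, 0, 1], 0]
    - [[0, 0, 1], 0]
    - [[0, 0, 1], 0]
  hand: 0

```text
time: 7.03
ee_pos: [0.6103, -0.1192, 0.1202]
eef_rot: [-0.0, 0.684, 0.73, -0.0]
contact_force: [0.1, 0.1, -1.1]
grip_width: 0.997
gripper_force: 0.0
```

>>> step_arm:
  plan:
    - [[-1, -1, 0.5], 0]
    - [[-1, -1, 0.5], 0]
    - [[-1, -1, 0], 0]
    - [[-1, -1, 0], 0]
    - [[-1, -1, 0], 0]
    - [[-1, -1, 0], 0]
    - [[-1, -1, 0], 0]
    - [[-0.6, -1, 0], 0]
    - [[0, 0, 0], 0]
    - [[0, 0, 0], 0]

```text
time: 7.87
ee_pos: [0.458, -0.2802, 0.1395]
eef_rot: [0.0, 0.685, 0.729, 0.0]
contact_force: [-0.6, 0.4, -0.6]
grip_width: 0.998
gripper_force: 0.0
```

Run:
```python
from meas import *
from st import st
st();s=eyes.snapshot("top");d=eyes.snapshot("side")
for n,w in(("top",s),("side",d)):
    for lo,hi,z,nm in(((0,0,150),(180,70,255),.023,"white"),((45,100,60),(80,255,255),.006,"green")):
        for u,v,a,r in blobs(w,lo,hi,15):
            p=px2w(w,u,v,z)
            if .55<p[0]<.66 and -.16<p[1]<.1: print(n,nm,round(u,1),round(v,1),a,p[:2].round(4))
    u,v=map(int,w2px(w,(.61,-.118,.015)))
    cv2.imwrite(f"pics/p2{n}.png",cv2.resize(w["frame"][v-40:v+40,u-50:u+50],None,fx=4,fy=4,interpolation=cv2.INTER_CUBIC))
cv2.imwrite("pics/p2.png",np.hstack([cv2.imread("pics/p2top.png"),cv2.imread("pics/p2side.png")]))
```

```text
t 7.87 p [ 0.458  -0.2802  0.1395] close_ang 0.063 zax [ 0. -0. -1.] F [-0.6  0.4 -0.6] w 0.998 gf 0.0
top white 290.7 160.7 220.5 [ 0.6096 -0.118 ]
top green 216.4 167.8 570.5 [0.5979 0.0724]
top green 253.0 164.9 561.0 [ 0.6038 -0.0223]
top green 289.7 162.1 562.0 [ 0.6096 -0.1172]
side white 317.4 220.9 245.0 [ 0.6032 -0.1363]
side white 309.1 194.2 32.0 [0.652  0.0073]
side green 316.3 225.8 355.0 [ 0.6077 -0.1247]
side green 296.1 208.3 301.0 [ 0.6038 -0.0271]
side green 279.4 194.5 237.0 [0.5986 0.0676]
```

View pics/p2.png

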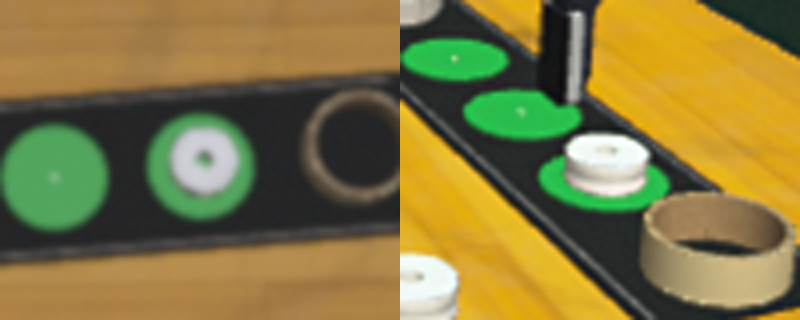

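The top and side views agree that the piston stands within about 1 mm of the right pad's centre, and the tape hasn't moved. Next, the shims.

>>> step_arm:
  plan:
    - [[0.05, -0.15, -1], 0]
    - [[0, 0, -1], 0]
    - [[0, 0, -1], 0]
    - [[0, 0, -1], 0]
    - [[0, 0, -1], 0]
    - [[0, 0, -0.6], 0]
    - [[0, 0, 0], 0]
    - [[0, 0, 0], 0]

```text
time: 8.63
ee_pos: [0.4598, -0.2812, 0.027]
eef_rot: [-0.001, 0.683, 0.73, 0.0]
contact_force: [0.2, 0.3, -0.3]
grip_width: 1.001
gripper_force: 0.0
```

>>> step_arm:
  plan:
    - [[0, 0, 0], 0]
    - [[0, 0, 0], 0]
    - [[0, 0, 0], 0]
    - [[0, 0, 0], 0]
    - [[0, 0, 0], 0]
    - [[0, 0, 0], 0]
    - [[0, 0, 0], 0]
    - [[0, 0, 0], 0]
    - [[0, 0, 0], 0]
    - [[0, 0, 0], 0]
  hand: 1
  grip_force: 25

```text
time: 9.47
ee_pos: [0.4597, -0.2825, 0.0281]
eef_rot: [0.001, 0.684, 0.73, 0.0]
contact_force: [-0.5, 1.8, 5.1]
grip_width: 0.355
gripper_force: 24.3
```

Run:
```python
from st import *
st();s=eyes.snapshot("side");u,v=map(int,w2px(s,(.459,-.284,.02)))
cv2.imwrite("pics/g2.png",cv2.resize(s["frame"][v-50:v+40,u-60:u+60],None,fx=5,fy=5,interpolation=cv2.INTER_CUBIC))
```

```text
t 9.47 p [ 0.4597 -0.2825  0.0281] close_ang 0.065 zax [ 0.001 -0.001 -1.   ] F [-0.5  1.8  5.1] w 0.355 gf 24.3
```

View pics/g2.png

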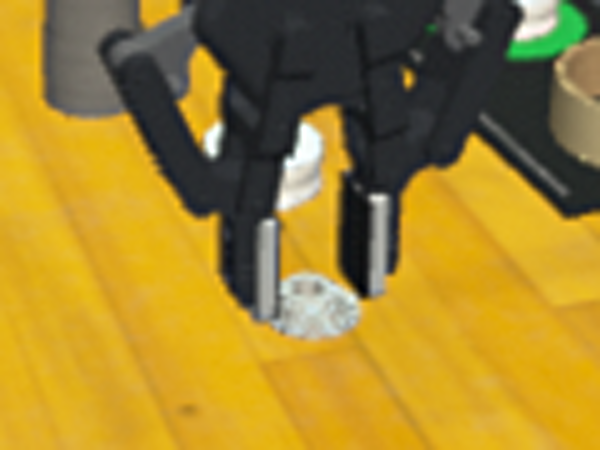

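Shims are held across the diameter (about 30 mm reading, with the same 2 mm offset as the piston). Lifting and moving above the piston.

>>> step_arm:
  plan:
    - [[0, 0, 0.5], 0]
    - [[0, 0, 1], 0]
    - [[0, 0, 1], 0]
    - [[0, 0, 1], 0]
    - [[0.94, 1, 0], 0]
    - [[0.94, 1, 0], 0]
    - [[0.94, 1, 0], 0]
    - [[0.94, 1, 0], 0]
    - [[0, 0, 0], 0]
    - [[0, 0, 0], 0]

```text
time: 10.35
ee_pos: [0.5352, -0.2013, 0.0979]
eef_rot: [0.0, 0.683, 0.731, 0.0]
contact_force: [-1.1, 0.1, -1.1]
grip_width: 0.347
gripper_force: 24.8
```

Run:
```python
from st import *
st();s=eyes.snapshot("side");p=ctrl.read_state()["ee_pos"]
u,v=w2px(s,p-[0,0,.025]);print(u,v)
u,v=int(u),int(v);print(u-40,v-30)
cv2.imwrite("pics/g3.png",cv2.resize(s["frame"][v-30:v+30,u-40:u+40],None,fx=8,fy=8,interpolation=cv2.INTER_CUBIC))
```

```text
t 10.35 p [ 0.5352 -0.2013  0.0979] close_ang 0.068 zax [ 0. -0. -1.] F [-1.1  0.1 -1.1] w 0.347 gf 24.8
300.81033522169685 215.46268491911232
260 185
```

View pics/g3.png

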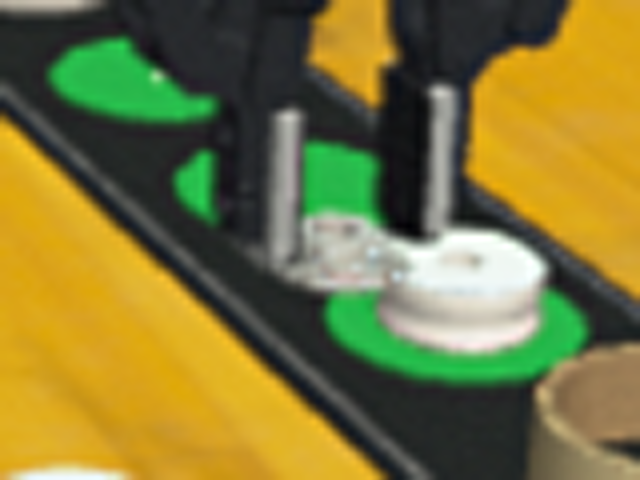

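Shims are level in the jaws, centred near (303,217), with the predicted tip at (301,215.5). Proceeding onto the piston.

>>> step_arm:
  plan:
    - [[0.93, 1, 0], 0]
    - [[0.93, 1, 0], 0]
    - [[0.93, 1, 0], 0]
    - [[0.93, 1, 0], 0]
    - [[0.02, 0.15, -1], 0]
    - [[0, 0, -0.7], 0]
    - [[0, 0, 0], 0]
    - [[0, 0, 0], 0]

```text
time: 11.07
ee_pos: [0.6085, -0.1201, 0.0629]
eef_rot: [-0.001, 0.684, 0.729, -0.0]
contact_force: [0.8, -0.0, -0.4]
grip_width: 0.351
gripper_force: 24.9
```

```bash
python3 st.py
```

```text
t 11.07 p [ 0.6085 -0.1201  0.0629] close_ang 0.064 zax [-0.002  0.    -1.   ] F [ 0.8 -0.  -0.4] w 0.351 gf 24.9
```

>>> step_arm:
  plan:
    - [[0.05, 0.1, -0.25], 0]
    - [[0, 0, -0.2], 0]
    - [[0, 0, -0.07], 0]
    - [[0, 0, 0], 0]
    - [[0, 0, 0], 0]

```text
time: 11.48
ee_pos: [0.6105, -0.1175, 0.0532]
eef_rot: [0.0, 0.684, 0.73, 0.0]
contact_force: [-0.3, -0.8, -0.5]
grip_width: 0.349
gripper_force: 24.9
```

Run:
```python
from st import *
st();s=eyes.snapshot("side");u,v=map(int,w2px(s,(.61,-.119,.023)))
cv2.imwrite("pics/g4.png",cv2.resize(s["frame"][v-30:v+30,u-40:u+40],None,fx=8,fy=8,interpolation=cv2.INTER_CUBIC))
```

```text
t 11.48 p [ 0.6105 -0.1175  0.0532] close_ang 0.065 zax [ 0. -0. -1.] F [-0.3 -0.8 -0.5] w 0.349 gf 24.9
```

View pics/g4.png

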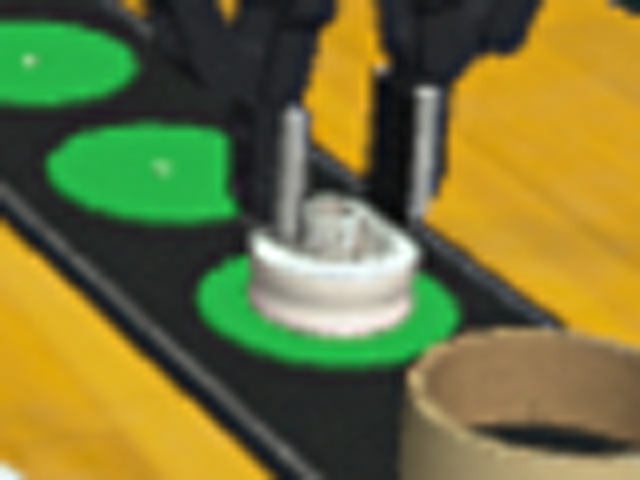

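Shims sit centred over the piston just above its top face. Releasing, then moving toward the head.

>>> step_arm:
  plan:
    - [[0, 0, -0.05], 0]
    - [[0, 0, 0], 0]
    - [[0, 0, 0], 0]

```text
time: 11.78
ee_pos: [0.6104, -0.1172, 0.052]
eef_rot: [0.0, 0.684, 0.73, 0.0]
contact_force: [1.0, -0.4, -0.1]
grip_width: 0.353
gripper_force: 24.9
```

>>> step_arm:
  plan:
    - [[0, 0, 0], 0]
    - [[0, 0, 0], 0]
    - [[0, 0, 0], 0]
    - [[0, 0, 0], 0]
    - [[0, 0, 0], 0]
    - [[0, 0, 0], 0]
    - [[0, 0, 1], 0]
    - [[0, 0, 1], 0]
    - [[0, 0, 1], 0]
    - [[0, 0, 1], 0]
  hand: 0
  grip_force: 40

```text
time: 12.62
ee_pos: [0.6103, -0.1172, 0.1327]
eef_rot: [-0.0, 0.684, 0.73, -0.0]
contact_force: [0.4, 0.4, -0.0]
grip_width: 1.004
gripper_force: 0.0
```

>>> step_arm:
  plan:
    - [[-0.5, 1, 0], 0]
    - [[-0.5, 1, 0], 0]
    - [[-0.5, 1, 0], 0]
    - [[-0.5, 1, 0], 0]
    - [[-0.5, 1, 0], 0]
    - [[-0.5, 1, 0], 0]
    - [[-0.5, 1, 0], 0]
    - [[-0.5, 1, 0], 0]
    - [[-0.5, 1, 0], 0]
    - [[-0.5, 1, 0], 0]

```text
time: 13.45
ee_pos: [0.5099, 0.0836, 0.1321]
eef_rot: [0.0, 0.684, 0.73, 0.0]
contact_force: [-0.3, 0.3, -0.2]
grip_width: 0.998
gripper_force: 0.0
```

>>> step_arm:
  plan:
    - [[-0.5, 1, 0], 0]
    - [[-0.5, 1, 0], 0]
    - [[-0.5, 1, 0], 0]
    - [[-0.5, 1, 0], 0]
    - [[-0.5, 1, 0], 0]
    - [[-0.6, 1, 0], 0]
    - [[0, 0.3, 0], 0]
    - [[0, 0, 0], 0]
    - [[0, 0, 0], 0]

```text
time: 14.2
ee_pos: [0.4489, 0.2087, 0.1321]
eef_rot: [0.0, 0.683, 0.73, 0.0]
contact_force: [-0.2, 0.3, -0.1]
grip_width: 1.0
gripper_force: 0.0
```

Run:
```python
from st import *
st();o=[]
for n in("top","side"):
    s=eyes.snapshot(n);u,v=map(int,w2px(s,(.61,-.119,.023)));print(n,u,v)
    o.append(cv2.resize(s["frame"][v-25:v+25,u-25:u+25],None,fx=8,fy=8,interpolation=cv2.INTER_CUBIC))
cv2.imwrite("pics/g5.png",np.hstack(o))
```

```text
t 14.2 p [0.4489 0.2087 0.1321] close_ang 0.066 zax [ 0.001 -0.    -1.   ] F [-0.2  0.3 -0.1] w 1.0 gf 0.0
top 291 160
side 316 217
```

View pics/g5.png

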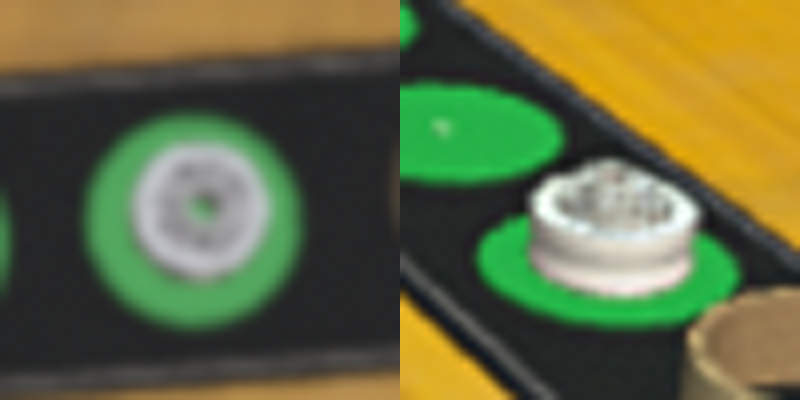

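Both views show the shims centred on the piston, so that part is done. Next, the head.

>>> step_arm:
  plan:
    - [[-0.1, 0, -1], 0]
    - [[0, 0, -1], 0]
    - [[0, 0, -1], 0]
    - [[0, 0, -1], 0]
    - [[0, 0, -0.6], 0]
    - [[0, 0, -0.5], 0]
    - [[0, 0, 0], 0]
    - [[0, 0, 0], 0]

```text
time: 14.97
ee_pos: [0.4467, 0.2082, 0.0298]
eef_rot: [-0.0, 0.684, 0.73, -0.0]
contact_force: [0.1, 0.3, 0.6]
grip_width: 1.005
gripper_force: 0.0
```

>>> step_arm:
  plan:
    - [[0, 0, 0], 0]
    - [[0, 0, 0], 0]
    - [[0, 0, 0], 0]
    - [[0, 0, 0], 0]
    - [[0, 0, 0], 0]
    - [[0, 0, 0], 0]
    - [[0, 0, 0], 0]
    - [[0, 0, 0], 0]
    - [[0, 0, 0], 0]
    - [[0, 0, 0], 0]
  hand: 1

```text
time: 15.8
ee_pos: [0.447, 0.2089, 0.0309]
eef_rot: [0.001, 0.684, 0.73, 0.001]
contact_force: [-0.4, -0.5, 5.2]
grip_width: 0.538
gripper_force: 40.4
```

>>> step_arm:
  plan:
    - [[0, 0, 0.5], 0]
    - [[0, 0, 1], 0]
    - [[0, 0, 1], 0]
    - [[0, 0, 1], 0]
    - [[0.94, -0.87, 0], 0]
    - [[0.94, -0.87, 0], 0]
    - [[0.94, -0.87, 0], 0]
    - [[0.94, -0.87, 0], 0]
    - [[0, 0, 0], 0]
    - [[0, 0, 0], 0]

```text
time: 16.63
ee_pos: [0.5222, 0.1384, 0.1004]
eef_rot: [0.0, 0.684, 0.729, 0.0]
contact_force: [-0.2, 0.1, -1.7]
grip_width: 0.539
gripper_force: 41.5
```

>>> step_arm:
  plan:
    - [[0.94, -0.87, 0], 0]
    - [[0.94, -0.87, 0], 0]
    - [[0.94, -0.87, 0], 0]
    - [[0.94, -0.87, 0], 0]
    - [[0, 0, -1], 0]
    - [[0, 0, -1], 0]
    - [[0, 0, 0], 0]
    - [[0, 0, 0], 0]

```text
time: 17.3
ee_pos: [0.5953, 0.0704, 0.0594]
eef_rot: [-0.001, 0.683, 0.73, -0.001]
contact_force: [0.3, 0.7, -1.0]
grip_width: 0.531
gripper_force: 41.5
```

Run:
```python
from st import *
st();s=eyes.snapshot("side");u,v=map(int,w2px(s,(.598,.07,.03)));print(u,v)
cv2.imwrite("pics/g6.png",cv2.resize(s["frame"][v-40:v+40,u-60:u+60],None,fx=6,fy=6,interpolation=cv2.INTER_CUBIC))
```

```text
t 17.3 p [0.5953 0.0704 0.0594] close_ang 0.066 zax [-0.003  0.    -1.   ] F [ 0.3  0.7 -1. ] w 0.531 gf 41.5
279 185
```

View pics/g6.png

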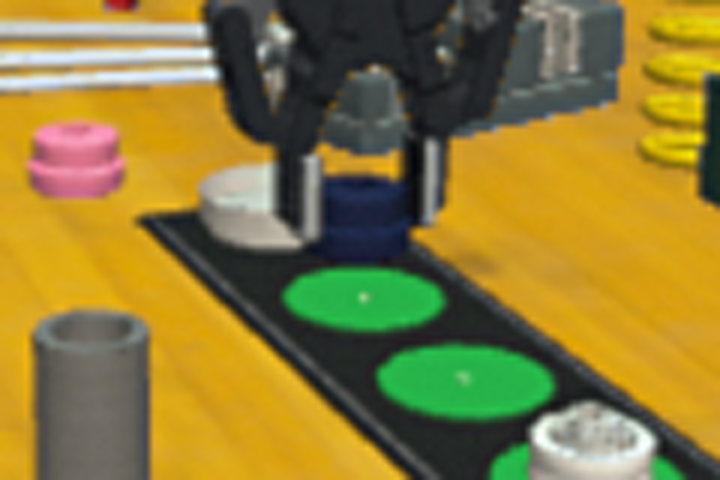

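The head is held level above the left pad next to the dish (pad dot at (279,194)). Lowering and releasing, then going above the sleeve.

>>> step_arm:
  plan:
    - [[0.03, 0, -0.5], 0]
    - [[0, 0, -0.5], 0]
    - [[0, 0, -0.07], 0]
    - [[0, 0, 0], 0]
    - [[0, 0, 0], 0]

```text
time: 17.77
ee_pos: [0.5974, 0.0696, 0.0384]
eef_rot: [-0.0, 0.684, 0.73, -0.0]
contact_force: [0.6, -0.8, -1.9]
grip_width: 0.534
gripper_force: 41.5
```

>>> step_arm:
  plan:
    - [[0, 0, 0], 0]
    - [[0, 0, 0], 0]
    - [[0, 0, 0], 0]
    - [[0, 0, 0], 0]
    - [[0, 0, 0], 0]
    - [[0, 0, 0], 0]
    - [[0, 0, 1], 0]
    - [[0, 0, 1], 0]
    - [[0, 0, 1], 0]
    - [[0, 0, 1], 0]
  hand: 0

```text
time: 18.6
ee_pos: [0.5973, 0.0695, 0.1193]
eef_rot: [-0.0, 0.684, 0.73, -0.0]
contact_force: [0.8, -0.3, -0.2]
grip_width: 1.002
gripper_force: 0.0
```

>>> step_arm:
  plan:
    - [[0, 0, 1], 0]
    - [[0, 0, 1], 0]
    - [[0, 0, 0.5], 0]
    - [[-1, -1, 0], 0]
    - [[-1, -1, 0], 0]
    - [[-1, -1, 0], 0]
    - [[-1, -1, 0], 0]
    - [[-1, -1, 0], 0]
    - [[-1, -1, 0], 0]
    - [[-1, -1, 0], 0]

```text
time: 19.43
ee_pos: [0.4562, -0.0711, 0.1682]
eef_rot: [-0.0, 0.684, 0.73, -0.0]
contact_force: [-0.0, 0.2, 0.4]
grip_width: 1.002
gripper_force: 0.0
```

>>> step_arm:
  plan:
    - [[-1, -1, 0], 0]
    - [[-0.3, -1, 0], 0]
    - [[0, -0.6, 0], 0]
    - [[0, 0, 0], 0]
    - [[0, 0, 0], 0]

```text
time: 19.85
ee_pos: [0.4319, -0.1227, 0.1684]
eef_rot: [0.0, 0.684, 0.729, 0.0]
contact_force: [-1.4, -0.4, -0.3]
grip_width: 1.002
gripper_force: 0.0
```

Run:
```python
from meas import *
from st import st
st();s=eyes.snapshot("top")
for u,v,a,r in blobs(s,(100,60,10),(135,255,110),60)+blobs(s,(45,100,60),(80,255,255)):
    if 190<u<310 and v>140: print(round(u,1),round(v,1),a,px2w(s,u,v,.03)[:2].round(4),px2w(s,u,v,.006)[:2].round(4))
```

```text
t 19.85 p [ 0.4319 -0.1227  0.1684] close_ang 0.064 zax [ 0.  0. -1.] F [-1.4 -0.4 -0.3] w 1.002 gf 0.0
215.7 167.3 180.5 [0.5943 0.0723] [0.5991 0.074 ]
216.4 167.7 576.0 [0.5933 0.0706] [0.5981 0.0724]
253.0 164.9 561.0 [ 0.5988 -0.0218] [ 0.6038 -0.0223]
289.7 162.1 562.0 [ 0.6045 -0.1145] [ 0.6096 -0.1172]
```

Head is within about 4 mm of its pad's centre. Grasping the sleeve.

>>> step_arm:
  plan:
    - [[0, 0, -1], 0]
    - [[0, 0, -1], 0]
    - [[0, 0, -1], 0]
    - [[0, 0, -1], 0]
    - [[0, 0, -1], 0]
    - [[0, 0, -0.6], 0]
    - [[0, 0, 0], 0]
    - [[0, 0, 0], 0]

```text
time: 20.57
ee_pos: [0.4316, -0.1215, 0.0561]
eef_rot: [-0.001, 0.683, 0.73, -0.0]
contact_force: [0.3, 0.6, 0.7]
grip_width: 1.001
gripper_force: 0.0
```

>>> step_arm:
  plan:
    - [[0, 0, 0], 0]
    - [[0, 0, 0], 0]
    - [[0, 0, 0], 0]
    - [[0, 0, 0], 0]
    - [[0, 0, 0], 0]
    - [[0, 0, 0], 0]
    - [[0, 0, 0], 0]
    - [[0, 0, 0], 0]
    - [[0, 0, 0], 0]
    - [[0, 0, 0], 0]
  hand: 1
  grip_force: 60

```text
time: 21.4
ee_pos: [0.4318, -0.1226, 0.0576]
eef_rot: [0.001, 0.684, 0.73, 0.0]
contact_force: [-1.9, 1.4, 7.7]
grip_width: 0.436
gripper_force: 59.4
```

>>> step_arm:
  plan:
    - [[0, 0, 0.5], 0]
    - [[0, 0, 1], 0]
    - [[0, 0, 1], 0]
    - [[0, 0, 0.5], 0]
    - [[0.86, 0.5, 0], 0]
    - [[0.86, 0.5, 0], 0]
    - [[0.86, 0.5, 0], 0]
    - [[0.86, 0.5, 0], 0]
    - [[0.86, 0.5, 0], 0]
    - [[0, 0, 0], 0]

```text
time: 22.23
ee_pos: [0.52, -0.0712, 0.1167]
eef_rot: [0.001, 0.683, 0.73, 0.001]
contact_force: [-0.3, -0.4, -2.0]
grip_width: 0.43
gripper_force: 61.4
```

>>> step_arm:
  plan:
    - [[0.86, 0.5, 0], 0]
    - [[0.86, 0.5, 0], 0]
    - [[0.86, 0.5, 0], 0]
    - [[0.86, 0.5, 0], 0]
    - [[0.86, 0.45, 0], 0]
    - [[0, 0, -1], 0]
    - [[0, 0, 0], 0]
    - [[0, 0, 0], 0]

```text
time: 22.9
ee_pos: [0.6017, -0.0235, 0.0952]
eef_rot: [-0.002, 0.684, 0.73, -0.001]
contact_force: [0.2, 0.2, -2.3]
grip_width: 0.431
gripper_force: 61.3
```

Run:
```python
from st import *
st();s=eyes.snapshot("side");u,v=map(int,w2px(s,(.604,-.024,.04)));print(u,v)
cv2.imwrite("pics/g7.png",cv2.resize(s["frame"][v-50:v+45,u-65:u+65],None,fx=6,fy=6,interpolation=cv2.INTER_CUBIC))
```

```text
t 22.9 p [ 0.6017 -0.0235  0.0952] close_ang 0.065 zax [-0.005  0.001 -1.   ] F [ 0.2  0.2 -2.3] w 0.431 gf 61.3
296 194
```

View pics/g7.png

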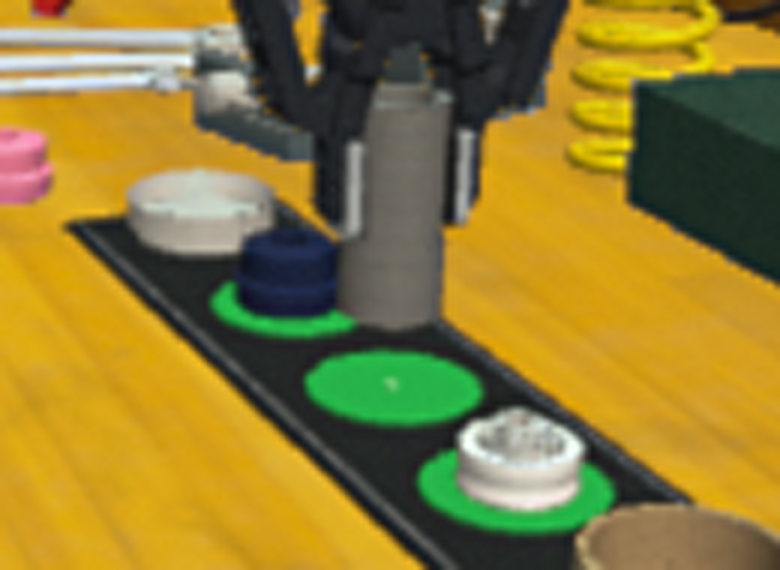

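Sleeve hangs upright over the middle pad (dot at (296,208)); the head and piston are in place. Lowering.

>>> step_arm:
  plan:
    - [[0, 0, -0.7], 0]
    - [[0, 0, -0.5], 0]
    - [[0, 0, -0.3], 0]
    - [[0, 0, -0.1], 0]
    - [[0, 0, 0], 0]
    - [[0, 0, 0], 0]

```text
time: 23.45
ee_pos: [0.6036, -0.0236, 0.0649]
eef_rot: [0.0, 0.684, 0.73, 0.0]
contact_force: [-0.2, -0.0, -2.8]
grip_width: 0.431
gripper_force: 61.6
```

```bash
python3 st.py
```

```text
t 23.45 p [ 0.6036 -0.0236  0.0649] close_ang 0.065 zax [ 0.001 -0.    -1.   ] F [-0.2 -0.  -2.8] w 0.431 gf 61.6
```

Not in contact yet, so I lower slightly further, release, rise and back off.

>>> step_arm:
  plan:
    - [[0, 0, -0.05], 0]
    - [[0, 0, -0.02], 0]
    - [[0, 0, 0], 0]
    - [[0, 0, 0], 0]

```text
time: 23.78
ee_pos: [0.6039, -0.0235, 0.0637]
eef_rot: [0.001, 0.684, 0.73, 0.0]
contact_force: [-0.3, 0.8, 0.1]
grip_width: 0.432
gripper_force: 61.9
```

>>> step_arm:
  plan:
    - [[0, 0, 0], 0]
    - [[0, 0, 0], 0]
    - [[0, 0, 0], 0]
    - [[0, 0, 0], 0]
    - [[0, 0, 0], 0]
    - [[0, 0, 0], 0]
    - [[0, 0, 0], 0]
    - [[0, 0, 0.5], 0]
    - [[0, 0, 1], 0]
    - [[0, 0, 1], 0]
  hand: 0

```text
time: 24.62
ee_pos: [0.603, -0.0234, 0.1137]
eef_rot: [-0.001, 0.684, 0.73, -0.0]
contact_force: [-0.1, 0.3, 0.3]
grip_width: 1.001
gripper_force: 0.0
```

>>> step_arm:
  plan:
    - [[0, 0, 1], 0]
    - [[0, 0, 1], 0]
    - [[0, 0, 1], 0]
    - [[0, 0, 1], 0]
    - [[-1, 0, 0], 0]
    - [[-1, 0, 0], 0]
    - [[-1, 0, 0], 0]
    - [[-1, 0, 0], 0]
    - [[-1, 0, 0], 0]
    - [[-1, 0, 0], 0]

```text
time: 25.45
ee_pos: [0.4825, -0.0234, 0.1939]
eef_rot: [0.0, 0.684, 0.73, 0.0]
contact_force: [-0.5, 0.1, 0.2]
grip_width: 1.0
gripper_force: 0.0
```

>>> step_arm:
  plan:
    - [[-1, -1, 0], 0]
    - [[0, -1, 0], 0]
    - [[0, -1, 0], 0]
    - [[0, -1, 0], 0]
    - [[0, -1, 0], 0]
    - [[0, -1, 0], 0]
    - [[0, -1, 0], 0]
    - [[0, -1, 0], 0]
    - [[0, -1, 0], 0]
    - [[0, 0, 0], 0]

```text
time: 26.28
ee_pos: [0.4636, -0.2066, 0.1939]
eef_rot: [0.001, 0.685, 0.729, -0.0]
contact_force: [0.1, 0.5, -1.1]
grip_width: 1.001
gripper_force: 0.0
```

Run:
```python
from st import *
st();o=[]
s=eyes.snapshot("top");o.append(cv2.resize(s["frame"][130:205,155:355],(800,300),interpolation=cv2.INTER_CUBIC))
s=eyes.snapshot("side");o.append(cv2.resize(s["frame"][165:265,220:420],(600,300),interpolation=cv2.INTER_CUBIC))
o[1]=cv2.copyMakeBorder(o[1],0,0,0,200,0)
cv2.imwrite("pics/end.png",np.vstack(o))
```

```text
t 26.28 p [ 0.4636 -0.2066  0.1939] close_ang 0.063 zax [ 0.002 -0.002 -1.   ] F [ 0.1  0.5 -1.1] w 1.001 gf 0.0
```

View pics/end.png

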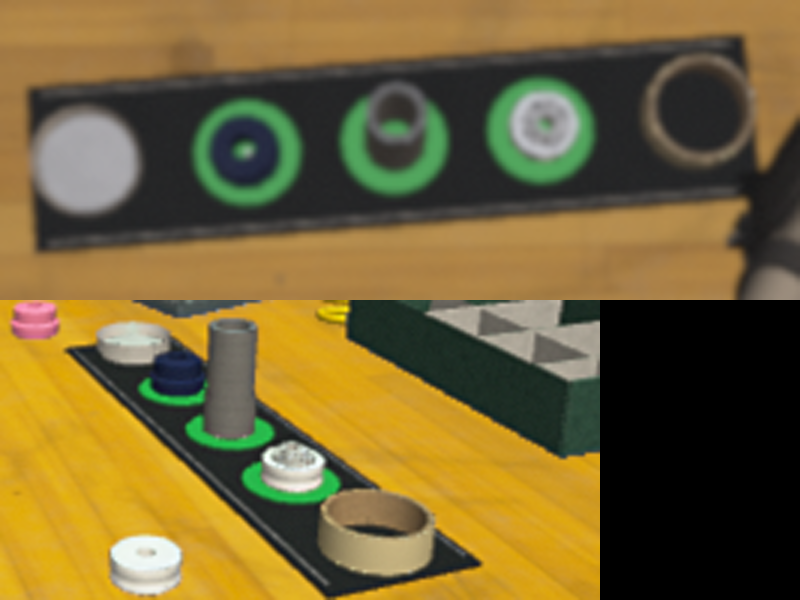

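All parts stand upright and centred on their pads: head by the dish, sleeve in the middle, piston and shims by the tape. The dish and tape are unmoved. Handing in.

```bash
python3 -c "
from cell import ctrl
print(ctrl.finish_job())"
```

```text
the job is handed in; nothing more can be done
None
```

I handed the job in at about 26 s: in the final pictures the seal head, sleeve and piston with shims on top stand upright and centred on their pads, and the dish and tape roll look unmoved; no verdict came back.

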